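# Hold the last corner brace home in a pine shelf tray

## Robot

A 6-joint arm with a two-finger parallel gripper is mounted at the origin on the work surface. World frame = base frame: x ahead of the robot, y to its left, z up, the work surface at z = 0. Lengths are in mm, angles in rad, forces in N, time in s.
With the tool pointing down it reaches from about 350 to 800 mm from the base axis. Payload 7.3 kg.
Tool frame: the origin (TCP) lies midway between the tips of the shut fingers; the grasp point (between the pads) lies 19 mm behind it (manip.hold_point_z is the z of the grasp point in the tool frame, in mm); z points along the fingers, y is the line along which they close (so a half turn about z gives the same grasp; the last joint's range is limited). The gripper opens to 85 mm and grips with 20 to 120 N. Pads are 22 mm wide; open, the fingers measure 114 mm over their backs; the gripper's body (76 mm by 85 mm) begins 54 mm behind the grasp point. The pads swing forward as they close: fully open they stand 13 mm farther back than shut.
Start: joints at [0.979, 0.342, 1.524, -0, 1.275, -0.146], TCP at [226.36, 473.718, 198.622] pointing down, gripper open.
Joint ranges: [-2.53, 2.53], [-0.77, 2.02], [0.04, 2.7], [-1, 4.14], [0.28, 2.66], [-3.11, 3.11]. Speed limits (rad/s): [2.57, 2.57, 3.14, 3.14, 3.14, 3.14].

## Interface

Orientations are given as [roll, pitch, yaw] about the fixed x, y, z axes, in that order (R = Rz(yaw) Ry(pitch) Rx(roll)).
In Python, from workcell import manip, vision, finish_job, read_state gives the robot as it stands (manip), with the cameras (vision), the job as plain functions and the readings as plain functions.
- The arm moves only by the tool nudge_tcp, called after "Request:" in YAML: its name, and indented under it one key for each argument. Schema: {"type":"object","properties":{"moves":{"type":"object","properties":{"rows":{"type":"array","items":{"type":"array","items":{"type":"number"},"minItems":4,"maxItems":4},"minItems":1,"maxItems":12}},"additionalProperties":false,"required":["rows"]},"aperture":{"type":"number"},"grip_force":{"type":"number"},"only":{"type":"string"},"quiet":{"type":"boolean"},"lines":{"type":"string"}},"required":["moves"],"additionalProperties":false}. moves is an object whose key "rows" holds a list of rows, 1 to 12 of them, each of 4 numbers: dx, dy, dz in mm, then a turn about the tool's z in rad; each row is the pose to reach, as a shift and turn from the pose commanded when the call began, along the tool's axes at that moment; what a row does not reach only later rows make up. A row lasts 1/10 s, in which the tool goes at most 50 mm and 0.15 rad, less where a joint would pass 70% of its speed; a pose out of reach is approached as far as the arm can. aperture is the finger opening in mm, set as the call begins (left out keeps the last). The fingers move at their own pace and stop on an object; grip_force is the grip in N (left out, the last holds). Time passes only in rows, so rows that do not move let the fingers close. The tool returns the time, the measured TCP pose, the force, the opening and the grip force at its end. only (a regular expression) keeps the lines of the reply that match it, lines (a string "A,B") keeps lines A to B, and quiet returns only ok. Input that does not fit is refused with a message, and nothing moves.
- read_state(): the state, without advancing time (a new reading comes with each control period).
- vision.capture(name): name is "scene" or "side" or "wrist"; returns the picture (420x560x3 uint8, red, green, blue); there is no depth.
- vision.get_calibration(name): a dict with "fx", "fy", "cx", "cy" (pixels), "T" (4x4, takes a point from camera to world coordinates); the wrist camera has in their place "tool_from_camera" (4x4, takes a point from camera to tool coordinates, whose origin is the TCP and whose axes are the flange's). Camera axes: x right, y down, z forward; pixel columns grow to the right and rows downward; lengths in mm; the calibration is good to about 2 mm. A picture is of the moment at which its call begins: read the wrist's pose just before it. get_calibration takes no time and is no camera call.
- finish_job(): hands the job in; it is judged then, once.
The state is a dict: "time": time; "joints": joint angles; "joint_velocities": joint speeds; "tau": joint torques, N m; "eef_pos": TCP position; "ee_rot": TCP orientation; "ft_force": force on the tool from outside, world axes, zero at the start; "ft_torque": the same for the moment, N m; "width": finger opening in mm; "grip_force": force on a finger pad.
Only numpy, scipy, OpenCV 4.12 (cv2) and the standard library are available. Lean on these libraries where they do the work, as an engineer would, in place of code of your own. Each camera call takes 0.05 s, during which the arm holds its last target. There are 200 camera calls.

## Task

Pick up the loose red corner brace from the bench and set it down flat in the one empty corner of the pine shelf tray, turned to fit like the other three. Press it snugly into that corner so that both of its outer faces push flush against the two rails at once, and finish while still gripping it and pressing it there, as if for a helper to drive the screws. Leave the jar, screwdriver, flask and clip alone.

Things in the scene. Friction and masses are not known exactly. Their poses are not given: they have to be found in the camera images.
- brace: Loose red plastic corner brace (90 g), lying upright on the bench, z up. Two flanges 72 long, 10 thick, 24 mm high meet at a right angle; a web and spine join them inside. Flat outer faces: planes x = +24 and y = +24 mm of its frame; flanges run back to x = -48 and y = -48. Origin: underside, straight below the middle of its grip fin (see brace_fin), 34 mm from the right-angle corner.
- brace_corner (a point): Right-angle corner of the loose brace, on its underside at (24, 24, 0) mm of the brace's frame.
- brace_fin (a point): Middle of the brace's upright grip fin, 48 mm above the brace's origin; axes as the brace's. The fin is 14 mm thick, 32 mm long along the brace's bisector (direction x = y, 45 degrees from its x axis towards its y axis), and stands from 24 to 66 mm above the underside. Pinch it across its thickness from above.
- tray: Pine shelf tray, fixed to the bench. Slatted deck, top 18 mm above the bench; four rails 20 mm thick rise 28 mm above the deck. Inside 210 x 210 mm. Origin: its one empty inside corner, on the deck's top, z up; the inside lies at x and y from 0 to -210 mm. The other three corners hold fixed red braces like the loose one, fins 66 mm above the deck.
- empty_corner (a point): The tray's empty inside corner at deck-top height (same point and axes as the tray's origin). Fitted, the loose brace has the same axes as the tray, its right-angle corner at this point and its origin at (-24, -24, 0) mm of the tray's frame. All is rigid; friction of brace on pine is about 0.3.
- rail_x: Tray rail bounding the empty corner on its +x side: its inner face is the plane x = 0 of the tray's frame, 210 mm long along the tray's y from 0 to -210 mm. Its origin is in the middle of that inner face, 5 mm above the deck's top.
- rail_y: Tray rail bounding the empty corner on its +y side: its inner face is the plane y = 0 of the tray's frame, along the tray's x from 0 to -210 mm. Its origin is in the middle of that inner face, 5 mm above the deck's top.
- screw_jar: Bystander: glass jar with blue cap, 56 mm across, 70 mm high; origin at the centre of its underside.
- screwdriver: Bystander: yellow-handled screwdriver lying on the bench, about 200 mm long, along its own x; origin under its middle.
- flask: Bystander: steel drinking flask with brass cap, 70 mm across, 245 mm high; origin at the centre of its underside.
- clip: Bystander: mint-green bag clip lying on the bench, 90 x 35 x 12 mm; origin under its middle.

How it is judged:
By the outcome, as a careful person would: the job done as asked, in the order asked, and still so for the second after the job is handed in, while the arm keeps its last pose, push and grip.
It also fails if it takes over 38 s, if anything falls off the work surface, if the arm or the gripper's body presses on something with over 40 N, if the wrist force passes 120 N, or if a joint passes its speed limit or range.

## Working session

There is one attempt and no reset: what is moved stays moved. The work goes in short steps, Python scripts to look and compute and a tool call to move; the robot and the scene stay as the last step left them, time stands still between calls to the robot, and variables do not carry over. Pictures are saved under pics/ and viewed, at most 10 in all, crops included, and the job is handed in when it is done.

```bash
ls; mkdir -p pics
```

Run:
```python
from workcell import manip, vision, finish_job, read_state
import cv2,numpy as np
s=read_state();print(s['time'],s['eef_pos'],s['ee_rot'],s['width'],manip.hold_point_z)
for n in('scene','side','wrist'):
    cv2.imwrite(f'pics/{n}0.png',vision.capture(n)[:,:,::-1])
    c=vision.get_calibration(n);print(n,{k:np.round(v,3).tolist() for k,v in c.items()})
a=np.hstack([cv2.imread(f'pics/{n}0.png') for n in('scene','side')]);
```

```text
pics
workcell.py
0.0 [226.08726332 473.3248015  197.92470187] [-3.14003602e+00 -2.28617661e-04  2.69579398e+00] 85.7142688565058 -18.700000000000003
scene {'fx': 428.646, 'fy': 428.646, 'cx': 278.234, 'cy': 215.671, 'T': [[0.631, 0.566, -0.53, 1051.869], [0.775, -0.47, 0.422, -374.376], [-0.01, -0.678, -0.735, 830.506], [0.0, 0.0, 0.0, 1.0]]}
side {'fx': 524.501, 'fy': 524.501, 'cx': 281.25, 'cy': 208.13, 'T': [[0.91, -0.286, 0.301, 161.575], [-0.414, -0.661, 0.625, -708.855], [0.02, -0.693, -0.72, 941.871], [0.0, 0.0, 0.0, 1.0]]}
wrist {'fx': 349.848, 'fy': 349.848, 'cx': 285.819, 'cy': 203.724, 'tool_from_camera': [[-0.001, -0.958, -0.288, 73.68], [1.0, -0.001, 0.001, 0.697], [-0.001, -0.288, 0.958, -174.829], [0.0, 0.0, 0.0, 1.0]]}
```

View pics/scene0.png

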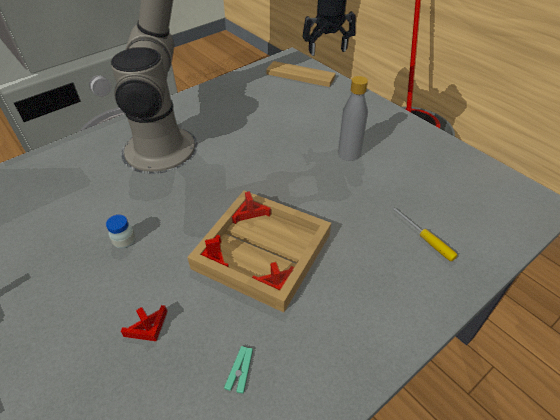

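View pics/side0.png

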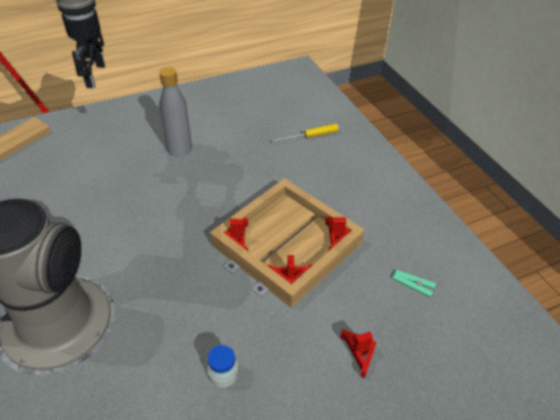

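View pics/wrist0.png

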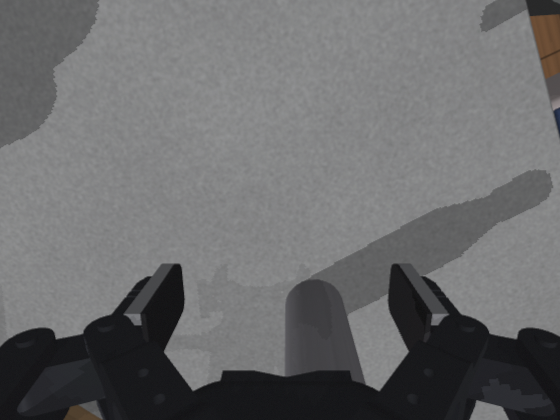

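The scene and side views show the loose brace at scene (145,325) and side (360,350). The tray's empty corner is at about scene (328,225) and side (285,185). The flask stands beyond it, at scene (350,155). The wrist sees only bench.

Create h.py:
```python
from workcell import manip, vision, finish_job, read_state
import cv2,numpy as np
from scipy.spatial.transform import Rotation as Ro
def cam(n,st=None):
    c=vision.get_calibration(n);K=[c[k] for k in('fx','fy','cx','cy')]
    if n!='wrist': return K,np.array(c['T'])
    T=np.eye(4);T[:3,:3]=Ro.from_euler('xyz',st['ee_rot']).as_matrix();T[:3,3]=st['eef_pos']
    return K,T@np.array(c['tool_from_camera'])
def ray(cm,uv):
    K,T=cm;d=np.array([(uv[0]-K[2])/K[0],(uv[1]-K[3])/K[1],1]);d=T[:3,:3]@d
    return T[:3,3],d/np.linalg.norm(d)
def onz(cm,uv,z):
    o,d=ray(cm,uv);return o+d*(z-o[2])/d[2]
def tri(rs):
    A=0;b=0;P=[]
    for o,d in rs:
        M=np.eye(3)-np.outer(d,d);A=A+M;b=b+M@o
    p=np.linalg.solve(A,b);return p,[round(float(np.linalg.norm((np.eye(3)-np.outer(d,d))@(p-o))),1) for o,d in rs]
def proj(cm,p):
    K,T=cm;q=np.linalg.inv(T)@np.r_[p,1];return np.array([K[0]*q[0]/q[2]+K[2],K[1]*q[1]/q[2]+K[3]])
def redmask(img):
    h=cv2.cvtColor(img,cv2.COLOR_RGB2HSV);return ((((h[...,0]<8)|(h[...,0]>172))&(h[...,1]>150)&(h[...,2]>60))*255).astype(np.uint8)
```

Run:
```python
from h import *
S=cam('scene');D=cam('side')
np.set_printoptions(precision=1,suppress=True)
for n,a,b in[('traycorner top',(331,226),(285,180)),('tray opp',(190,262),(292,305)),('tray left',(248,192),(210,240)),('tray right',(284,308),(364,235)),
 ('brace A',(123,337),(367,374)),('brace corner?',(166,310),(343,333)),('braceC',(157,338),(375,345)),('jar',(118,222),(222,355)),('flaskcap',(359,79),(168,72))]:
    print(n,tri([ray(S,a),ray(D,b)]),onz(S,a,24),onz(D,b,24))
for n in('scene','side'):
    im=cv2.imread(f'pics/{n}0.png')
    c=(145,325) if n=='scene' else (360,350); t=(265,235) if n=='scene' else (287,238)
    p=cv2.resize(im[c[1]-35:c[1]+35,c[0]-35:c[0]+35],(350,350),interpolation=2)
    q=cv2.resize(im[t[1]-80:t[1]+80,t[0]-80:t[0]+80],(350,350),interpolation=2)
    o=np.hstack([p,q]); A=o if n=='scene' else np.vstack([A,o])
cv2.imwrite('pics/crop1.png',cv2.resize(A,(600,600)))
```

```text
traycorner top (array([588.8, 160.7,  37.2]), [1.3, 1.3]) [581.9 168.   24. ] [595.1 175.2  24. ]
tray opp (array([ 451.4, -165.3,   18.4]), [4.3, 4.3]) [ 453.  -162.6   24. ] [ 450.1 -173.4   24. ]
tray left (array([353.5,  74. ,  20.2]), [8.0, 8.0]) [351.   80.7  24. ] [353.2  60.5  24. ]
tray right (array([685.5, -69.4,  24.2]), [1.7, 1.7]) [686.2 -71.1  24. ] [685.6 -67.4  24. ]
brace A (array([ 519.4, -364.7,   10.4]), [2.3, 2.3]) [ 529.2 -367.    24. ] [ 513.6 -367.4   24. ]
brace corner? (array([ 520.4, -266.5,    9.5]), [0.1, 0.1]) [ 529.8 -268.4   24. ] [ 514.8 -273.3   24. ]
braceC (array([ 566. , -314. ,    7.6]), [0.9, 0.9]) [ 575.3 -314.4   24. ] [ 559.1 -321.7   24. ]
jar (array([ 273.8, -245.5,   69.1]), [0.2, 0.2]) [ 227.9 -238.    24. ] [ 279.6 -221.4   24. ]
flaskcap (array([390.1, 428. , 245.7]), [2.0, 2.0]) [136.4 736.7  24. ] [462.4 785.1  24. ]
```

View pics/crop1.png

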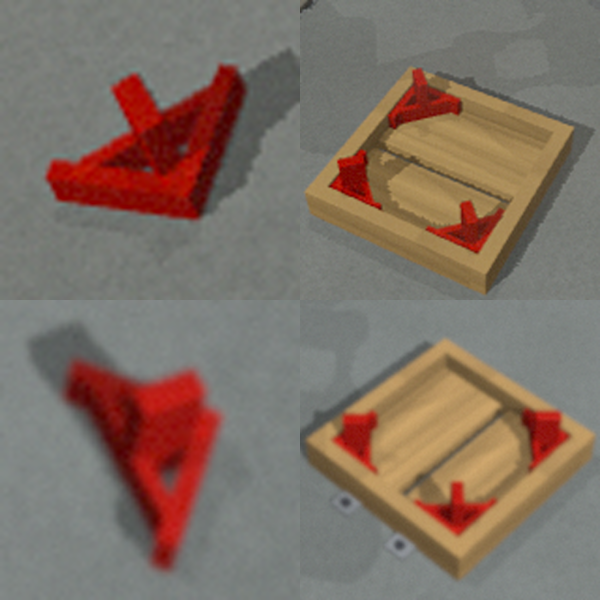

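The crops show the brace's right angle at scene (157,338), pointing away from the robot, and the fin towards the base. Brace yaw is about -45° and tray yaw about +21°. I'm moving over the brace with the wrist camera.

Request:
nudge_tcp:
  moves: {"rows": [[-320,-283,-15,0],[-320,-283,-15,0],[-320,-283,-15,0],[-320,-283,-15,0],[-320,-283,-15,0],[-320,-283,-15,0],[-320,-283,-15,0],[-320,-283,-15,0],[-320,-283,-15,0]]}
  aperture: 85

```text
time: 1.05
eef_pos: [393.9, 77.4, 213.7]
ee_rot: [-3.141, 0.001, 2.693]
ft_force: [0.4, -0.1, 0.1]
width: 85.4
grip_force: 0.0
```

Request:
nudge_tcp:
  moves: {"rows": [[-323,-283,-15,-0.446],[-323,-283,-15,-0.446],[-323,-283,-15,-0.446],[-323,-283,-15,-0.446],[-323,-283,-15,-0.446],[-323,-283,-15,-0.446],[-323,-283,-15,-0.446],[-323,-283,-15,-0.446],[-323,-283,-15,-0.446],[-323,-283,-15,-0.446],[-323,-283,-15,-0.446]]}

```text
time: 2.15
eef_pos: [562.1, -315.0, 226.9]
ee_rot: [3.14, -0.002, 3.14]
ft_force: [-0.2, 0.6, -0.8]
width: 85.1
grip_force: 0.0
```

Run:
```python
from h import *
s=read_state();print(s['time'],s['eef_pos'],s['ee_rot'],s['joints'],abs(np.array(s['joint_velocities'])).max())
np.save('w1.npy',np.r_[s['eef_pos'],s['ee_rot']])
cv2.imwrite('pics/wrist1.png',vision.capture('wrist')[:,:,::-1])
```

```text
2.15 [ 562.06362289 -314.98290665  226.8781337 ] [ 3.13972883e+00 -2.04121279e-03  3.14009035e+00] [-6.29819728e-01  5.54983894e-01  1.10478920e+00  3.09226840e-04
  1.48456646e+00 -2.19913890e+00] 0.0459990678533068
```

View pics/wrist1.png

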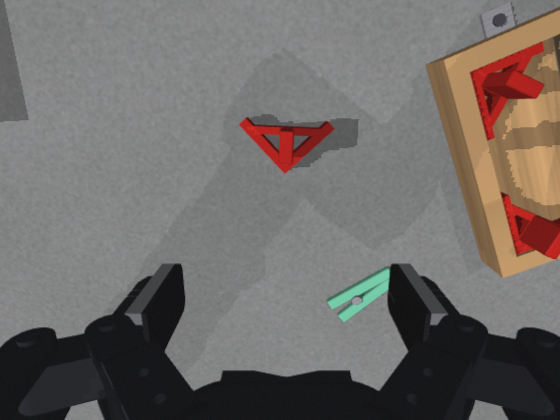

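The wrist view shows the brace with its corner at (286,172) and flange ends at (242,121) and (332,127). The fin is at about (287,145).

Create brace.py:
```python
from h import *
def outer(img,cm,z,roi):
    m=redmask(img);x0,y0,x1,y1=roi;k=np.zeros_like(m);k[y0:y1,x0:x1]=m[y0:y1,x0:x1]
    c=max(cv2.findContours(k,cv2.RETR_EXTERNAL,cv2.CHAIN_APPROX_NONE)[0],key=cv2.contourArea)
    c=c[:,0,:].astype(float)
    ci=c[c[:,1].argmax()];L=c[c[:,0].argmin()];R=c[c[:,0].argmax()]
    ls=[]
    for e in(L,R):
        d=(e-ci)/np.linalg.norm(e-ci);n=np.array([-d[1],d[0]]);n*=np.sign(n[1])
        t=(c-ci)@d;h=(c-ci)@n;D=np.linalg.norm(e-ci)
        s=c[(t>.12*D)&(t<.85*D)&(h>-3)]+n*.5
        P=np.array([onz(cm,p,z)[:2] for p in s])
        vx=cv2.fitLine(P.astype(np.float32),cv2.DIST_HUBER,0,.01,.01).ravel();ls.append(vx)
    (a,b,p,q),(e,f,g,h)=ls
    t=np.linalg.solve(np.array([[a,-e],[b,-f]]),np.array([g-p,h-q]))
    X=np.array([p+a*t[0],q+b*t[0]])
    return X,[np.degrees(np.arctan2(l[1],l[0])) for l in ls],ci,L,R
```

Run:
```python
from brace import *
w=np.load('w1.npy');st=dict(eef_pos=w[:3],ee_rot=w[3:])
img=cv2.imread('pics/wrist1.png')[:,:,::-1].copy();cm=cam('wrist',st)
X,a,ci,L,R=outer(img,cm,24,(200,80,370,210));print(X,a,ci,L,R)
for uv in ((287,127),(287,150)):print(onz(cm,uv,66))
S=cam('scene');D=cam('side')
print('heights L',tri([ray(cm,L),ray(S,(166,306))]),tri([ray(cm,L),ray(S,(166,306)),]))
cv2.imwrite('pics/c2.png',cv2.resize(cv2.imread('pics/wrist1.png')[90:200,220:350],None,fx=4,fy=4,interpolation=2))
```

```text
[ 567.3984  -315.14642] [np.float32(42.230278), np.float32(-47.525623)] [284. 172.] [240. 123.] [333. 129.]
[ 514.17717442 -312.49431366   66.        ]
[ 535.7600751  -312.52670247   66.        ]
heights L (array([ 526.51684386, -312.34415689,   61.07363522]), [47.3, 47.3]) (array([ 526.51684386, -312.34415689,   61.07363522]), [47.3, 47.3])
```

View pics/c2.png

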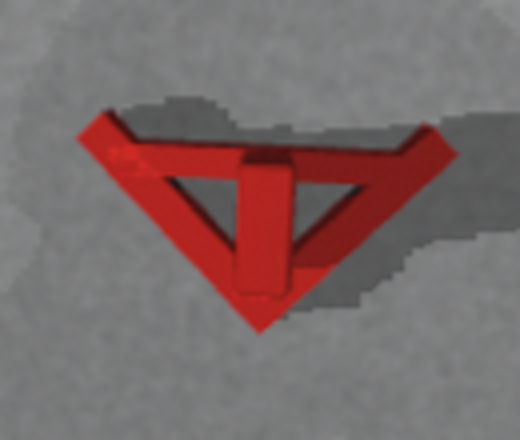

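Request:
nudge_tcp:
  moves: {"rows": [[29,1.4,50,0.045],[29,1.4,90,0.045],[29,1.4,110,0.045],[29,1.4,110,0.045]]}

```text
time: 2.6
eef_pos: [531.5, -310.0, 116.0]
ee_rot: [3.138, -0.005, 3.098]
ft_force: [-0.0, 0.9, -0.4]
width: 84.9
grip_force: 0.0
```

Run:
```python
from brace import *
w=np.load('w1.npy');c1=cam('wrist',dict(eef_pos=w[:3],ee_rot=w[3:]))
s=read_state();im=vision.capture('wrist');cm=cam('wrist',s);cv2.imwrite('pics/wrist2.png',im[:,:,::-1])
print(s['eef_pos'],s['ee_rot'])
print('scene+wrist',tri([ray(c1,(286.2,146.3)),ray(cam('scene'),(140.3,309.8))]))
X,a,ci,L,R=outer(im,cm,24,(120,40,460,330));print(X,a,ci,L,R)
print('corner h',tri([ray(c1,(285,172)),ray(cm,ci)]))
cv2.imwrite('pics/c3.png',im[:,:,::-1])
```

```text
[ 531.46718485 -309.96113437  116.04172474] [ 3.1376302  -0.00521501  3.0981901 ]
scene+wrist (array([ 530.76597796, -314.0779275 ,   76.51762926]), [0.8, 0.8])
[ 567.3801  -315.40512] [np.float32(41.891544), np.float32(-47.488018)] [279. 237.] [216. 176.] [343. 178.]
corner h (array([ 564.79158142, -315.10495639,   27.68290643]), [0.6, 0.6])
```

View pics/c3.png

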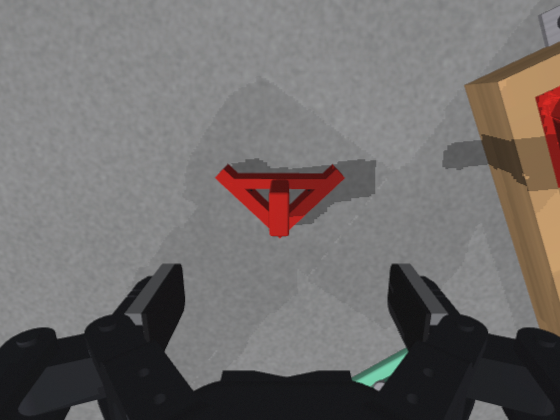

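The fin top is at about (280,208), between the fingers. I'm descending and will check before closing.

Run:
```python
from h import *
s=read_state();print(s['eef_pos'],s['ee_rot'],s['joint_velocities'])
im=cv2.imread('pics/wrist2.png')[:,:,::-1].copy()
st=dict(eef_pos=[531.467,-309.96,116.04],ee_rot=[3.1376,-.0052,3.0982]);cm=cam('wrist',st)
for z in(24,66):print(onz(cm,(280,182),z),onz(cm,(279.5,236),z),onz(cm,(279.7,208),z))
```

```text
[ 533.00545368 -311.20110921  118.52941822] [ 3.14033450e+00 -1.40188888e-03  3.09807681e+00] [-0.00193841 -0.02998142 -0.06881948 -0.0005677   0.0118385   0.00100911]
[ 520.09942263 -312.73417478   24.        ] [ 565.30058402 -315.36475246   24.        ] [ 541.34438746 -314.01801379   24.        ]
[ 510.50751841 -311.79429932   66.        ] [ 548.60498692 -314.01146249   66.        ] [ 528.41368174 -312.87637364   66.        ]
```

Request:
nudge_tcp:
  moves: {"rows": [[0,0,40,0],[0,0,70,0],[0,0,85,0],[0,0,85,0],[0,0,85,0]]}

```text
time: 3.15
eef_pos: [534.9, -313.2, 35.9]
ee_rot: [-3.14, 0.003, 3.098]
ft_force: [1.1, -0.1, 0.2]
width: 84.7
grip_force: 0.0
```

Request:
nudge_tcp:
  moves: {"rows": [[1,0,2,0],[1,0,2,0],[1,0,2,0],[1,0,2,0],[1,0,2,0],[1,0,2,0],[1,0,2,0],[1,0,2,0]]}
  aperture: 0
  grip_force: 60

```text
time: 3.95
eef_pos: [532.5, -313.0, 31.9]
ee_rot: [-3.141, 0.0, 3.097]
ft_force: [-1.0, -0.3, 3.7]
width: 10.3
grip_force: 58.9
```

Request:
nudge_tcp:
  moves: {"rows": [[1,0,0,0],[0,0,0,0],[0,0,0,0]]}

```text
time: 4.25
eef_pos: [532.4, -312.9, 31.9]
ee_rot: [-3.141, -0.0, 3.097]
ft_force: [-1.6, -0.2, 5.3]
width: 10.1
grip_force: 59.3
```

Gripped (force 59 N). I'm lifting, turning and carrying it over the tray to a pose short of the corner.

Request:
nudge_tcp:
  moves: {"rows": [[0,0,-30,0],[0,0,-70,0],[0,20,-110,0],[0,60,-148,0],[0,100,-148,-0.15],[0,140,-148,-0.3],[0,180,-148,-0.45],[0,220,-148,-0.6],[0,260,-148,-0.7],[0,300,-148,-0.8],[0,340,-148,-0.9],[0,365,-148,-1]]}
  grip_force: 60

```text
time: 5.45
eef_pos: [548.0, 54.9, 178.9]
ee_rot: [3.14, -0.0, -2.18]
ft_force: [-0.6, -0.4, -1.1]
width: 10.0
grip_force: 58.7
```

Request:
nudge_tcp:
  moves: {"rows": [[8,13,0,-0.1],[8,13,0,-0.2],[8,13,0,-0.21],[8,13,0,-0.21],[8,13,0,-0.21],[8,13,0,-0.21]]}

```text
time: 6.05
eef_pos: [533.6, 52.6, 179.4]
ee_rot: [3.141, 0.0, -1.978]
ft_force: [-0.1, 0.0, -1.5]
width: 9.9
grip_force: 58.7
```

Run:
```python
from h import *
s=read_state();print(s['eef_pos'],s['ee_rot'],s['width'],s['grip_force'])
np.save('w2.npy',np.r_[s['eef_pos'],s['ee_rot']])
cv2.imwrite('pics/wrist3.png',vision.capture('wrist')[:,:,::-1])
```

```text
[533.64714162  52.6116788  179.40453567] [ 3.14126728e+00  2.69274223e-05 -1.97805036e+00] 9.929873080498977 58.6855055205524
```

View pics/wrist3.png

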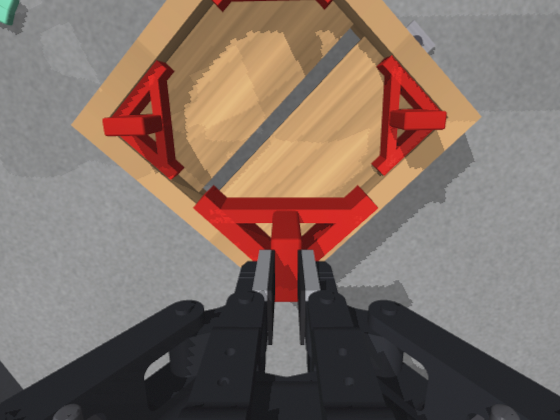

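The wrist view shows the tray with outer corners at (72,125) and (481,118), and the rails' outer edges running down behind the gripper. The held brace is square in the grip, with flange ends at (195,207) and (378,207).

Create t.py:
```python
from h import *
def edge(mask,cols,cm,z,r=(100,275)):
    P=[]
    for c in range(*cols):
        k=np.flatnonzero(mask[r[0]:r[1],c])
        if len(k):P.append(onz(cm,(c,r[0]+k.max()+.5),z)[:2])
    P=np.array(P,np.float32);l=cv2.fitLine(P,cv2.DIST_HUBER,0,.01,.01).ravel()
    res=np.abs((P-l[2:])@np.array([-l[1],l[0]]));return l,np.degrees(np.arctan2(l[1],l[0])),np.median(res),res.max()
def cross(a,b):
    t=np.linalg.solve(np.array([[a[0],-b[0]],[a[1],-b[1]]]),b[2:]-a[2:]);return a[2:]+a[:2]*t[0]
```

Run:
```python
from t import *
w=np.load('w2.npy');cm=cam('wrist',dict(eef_pos=w[:3],ee_rot=w[3:]))
im=cv2.imread('pics/wrist3.png')[:,:,::-1].copy();h=cv2.cvtColor(im,cv2.COLOR_RGB2HSV)
wood=(h[...,0]>8)&(h[...,0]<25)&(h[...,1]>60)&(h[...,2]>90)
wood=cv2.morphologyEx(wood.astype(np.uint8),cv2.MORPH_OPEN,np.ones((3,3)))
a=edge(wood,(85,215),cm,46);b=edge(wood,(350,468),cm,46)
O=cross(a[0],b[0]);print('L',a,'\nR',b,'\nouter corner',O)
S=cam('scene');D=cam('side')
print('h left', tri([ray(cm,(72,125)),ray(D,(210,238))]),'right',tri([ray(cm,(481,118)),ray(S,(284,303)) ]), tri([ray(cm,(481,118)),ray(D,(364,234))]), tri([ray(cm,(72,125)),ray(S,(248,192))]))
red=redmask(im);z=w[2]-31.9+24
e=edge(red,(203,236),cm,z);f=edge(red,(336,370),cm,z);C=cross(e[0],f[0])
print('brace',e,f,C)
R=Ro.from_euler('xyz',w[3:]).as_matrix();print('brace corner in tool',R[:2,:2].T@(C-w[:2]))
```

```text
L (array([ 3.8560152e-01, -9.2266542e-01,  6.5023138e+02,  1.2310333e+01],
      dtype=float32), np.float32(-67.31891), np.float32(0.18809885), np.float32(0.541635)) 
R (array([9.2236489e-01, 3.8631979e-01, 4.0867987e+02, 8.7960358e+01],
      dtype=float32), np.float32(22.725698), np.float32(0.21485996), np.float32(31.393732)) 
outer corner [587.3424  162.79071]
h left (array([419.18548007, -57.0950364 , 268.1577467 ]), [123.0, 123.0]) right (array([ 263.55138751,  180.64080536, -503.81180769]), [152.8, 152.8]) (array([ 529.75814092, -105.42244073,  272.21355585]), [118.7, 118.7]) (array([556.10641739, -40.03520058, 255.65829752]), [10.5, 10.5])
brace (array([ 3.6657983e-01, -9.3038660e-01,  5.6721704e+02,  3.5932163e+01],
      dtype=float32), np.float32(-68.49516), np.float32(0.10803386), np.float32(0.23889656)) (array([9.3139750e-01, 3.6400372e-01, 4.9849500e+02, 6.5579132e+01],
      dtype=float32), np.float32(21.346281), np.float32(0.10822022), np.float32(0.21936393)) [547.92456  84.89691]
brace corner in tool [-35.29982092  -0.32185688]
```

Request:
nudge_tcp:
  moves: {"rows": [[-25,-4,20,-0.022],[-44.7,-6.9,50,-0.022],[-44.7,-6.9,84,-0.022],[-44.7,-6.9,84,-0.022],[-44.7,-6.9,84,-0.022],[-44.7,-6.9,84,-0.022],[-44.7,-6.9,84,-0.022]]}

```text
time: 6.8
eef_pos: [558.7, 90.9, 97.6]
ee_rot: [-3.138, 0.001, -1.955]
ft_force: [-0.4, -1.4, -1.3]
width: 10.0
grip_force: 58.8
```

Run:
```python
from t import *
w=np.load('w2.npy');cm=cam('wrist',dict(eef_pos=w[:3],ee_rot=w[3:]));S=cam('scene');D=cam('side')
print('h',tri([ray(cm,(72,125)),ray(D,(364,234)),ray(S,(284,303))]),tri([ray(cm,(481,118)),ray(D,(210,238)),ray(S,(248,192))]))
s=read_state();print(s['eef_pos'],s['ee_rot'],s['width'],s['ft_force'])
w=np.r_[s['eef_pos'],s['ee_rot']];np.save('w3.npy',w)
im=vision.capture('wrist');cv2.imwrite('pics/wrist4.png',im[:,:,::-1])
```

```text
h (array([683.94199904, -69.23677892,  35.99092984]), [3.9, 4.0, 1.8]) (array([352.93361835,  72.81577904,  25.96462367]), [4.6, 6.8, 6.2])
[558.72146677  90.9009552   97.59974406] [-3.13835384e+00  1.48196543e-03 -1.95502921e+00] 10.04243507366702 [-0.36354735 -1.41843295 -1.26036623]
```

View pics/wrist4.png

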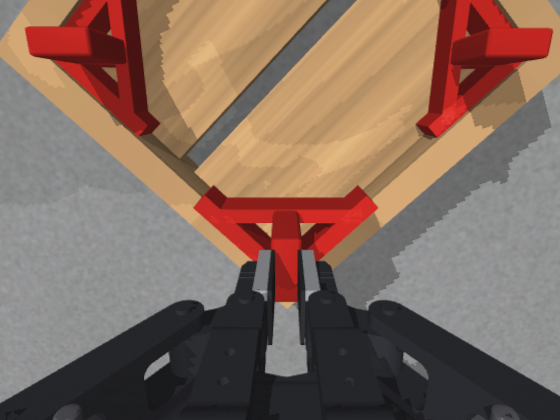

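The brace is centred above the corner. The left and right rails' outer edges are visible either side of the gripper. I'm re-measuring rails and brace here to cross-check.

Run:
```python
from t import *
for f,cl,cr,rr,zz in(('3',(85,215),(350,440),(100,275),(36,46,56)),('4',(30,200),(385,500),(30,275),(36,46,56))):
    w=np.load(f'w{int(f)-1}.npy');cm=cam('wrist',dict(eef_pos=w[:3],ee_rot=w[3:]))
    im=cv2.imread(f'pics/wrist{f}.png')[:,:,::-1].copy();h=cv2.cvtColor(im,cv2.COLOR_RGB2HSV)
    wood=((h[...,0]>8)&(h[...,0]<25)&(h[...,1]>60)&(h[...,2]>90)).astype(np.uint8)
    wood=cv2.morphologyEx(wood,cv2.MORPH_OPEN,np.ones((3,3)))
    for z in zz:
        a=edge(wood,cl,cm,z,rr);b=edge(wood,cr,cm,z,rr);print(f,z,cross(a[0],b[0]),a[1:],b[1:])
    red=redmask(im);e=edge(red,(203,236),cm,w[2]-7.9,(150,275));g=edge(red,(336,370),cm,w[2]-7.9,(150,275))
    print('brace',cross(e[0],g[0]),e[1:],g[1:],read_state()['eef_pos'] if f=='4' else '')
```

```text
3 36 [589.92694 168.80981] (np.float32(-67.3186), np.float32(0.19424725), np.float32(0.5592631)) (np.float32(22.792095), np.float32(0.22396058), np.float32(32.561348))
3 46 [587.2481  163.06406] (np.float32(-67.31861), np.float32(0.18811417), np.float32(0.54163915)) (np.float32(22.79197), np.float32(0.21695349), np.float32(31.538103))
3 56 [584.5691  157.31898] (np.float32(-67.31862), np.float32(0.18203712), np.float32(0.5241266)) (np.float32(22.792112), np.float32(0.20987946), np.float32(30.514961))
brace [547.9439   84.89324] (np.float32(-68.49467), np.float32(0.107964374), np.float32(0.23895954)) (np.float32(21.345623), np.float32(0.10824209), np.float32(0.21942405)) 
4 36 [589.661   169.00143] (np.float32(-67.29508), np.float32(0.13895327), np.float32(0.3701992)) (np.float32(22.774992), np.float32(0.14151938), np.float32(0.36618444))
4 46 [587.16254 162.84917] (np.float32(-67.29509), np.float32(0.13310298), np.float32(0.3545246)) (np.float32(22.775038), np.float32(0.13553274), np.float32(0.35065362))
4 56 [584.66406 156.69669] (np.float32(-67.29506), np.float32(0.12723026), np.float32(0.33886147)) (np.float32(22.774996), np.float32(0.12954694), np.float32(0.33518016))
brace [572.18494 123.33322] (np.float32(-66.953224), np.float32(0.10567128), np.float32(0.2261734)) (np.float32(22.586126), np.float32(0.11252564), np.float32(0.21764396)) [558.53376845  90.94025827  97.36509878]
```

Request:
nudge_tcp:
  moves: {"rows": [[0,0,20,0],[0,0,35,0],[0,0,43,0],[0,0,44,0],[0,0,44,0],[0,0,44,0],[0,0,44,0]]}

```text
time: 7.55
eef_pos: [558.1, 91.2, 52.4]
ee_rot: [-3.14, 0.001, -1.954]
ft_force: [0.3, 0.4, -0.8]
width: 9.8
grip_force: 58.8
```

Request:
nudge_tcp:
  moves: {"rows": [[0,0,1,0],[0,0,2,0],[0,0,3,0],[0,0,3,0],[0,0,3,0],[0,0,3,0]]}

```text
time: 8.15
eef_pos: [558.2, 90.8, 49.8]
ee_rot: [-3.14, 0.0, -1.954]
ft_force: [-2.7, -2.4, 8.2]
width: 9.6
grip_force: 60.8
```

Request:
nudge_tcp:
  moves: {"rows": [[-3,0.3,0,0],[-6,0.6,0,0],[-9,0.8,0,0],[-11,1,0,0],[-12,1,0,0],[-12,1,0,0],[-12,1,0,0]]}

```text
time: 8.85
eef_pos: [562.2, 102.3, 49.8]
ee_rot: [-3.139, 0.001, -1.954]
ft_force: [-1.0, -2.1, 6.2]
width: 10.1
grip_force: 60.5
```

Request:
nudge_tcp:
  moves: {"rows": [[-1,0,0,0],[-2,0,0,0],[-2,0,0,0],[-2,0,0,0],[-2,0,0,0]]}

```text
time: 9.35
eef_pos: [562.7, 103.4, 50.0]
ee_rot: [-3.139, -0.001, -1.954]
ft_force: [-1.6, -4.1, 8.3]
width: 9.9
grip_force: 61.1
```

Request:
nudge_tcp:
  moves: {"rows": [[-1,0,0,0],[-2,0,0,0],[-2,0,0,0],[-2,0,0,0]]}

```text
time: 9.75
eef_pos: [563.5, 104.4, 50.4]
ee_rot: [-3.138, -0.002, -1.954]
ft_force: [-2.1, -8.7, 10.6]
width: 10.0
grip_force: 61.7
```

Create f.py:
```python
from h import *
F=[]
s=read_state();a=np.radians(22.75);R=np.array([[np.cos(a),np.sin(a)],[-np.sin(a),np.cos(a)]])
print('t',round(s['time'],2),'tray F',R@s['ft_force'][:2],'Fz',s['ft_force'][2],'torque',s['ft_torque'],'tcp-tray',R@(s['eef_pos'][:2]-np.array([576.45,136.65])),s['eef_pos'][2],s['ee_rot'])
```

```bash
python3 f.py
```

```text
t 9.75 tray F [-5.27130764 -7.17925187] Fz 10.584987682556987 torque [-1.60848861  0.49516755  0.01332791] tcp-tray [-24.39068212 -24.78717246] 50.388309538587734 [-3.13831068e+00 -1.78712905e-03 -1.95418022e+00]
```

Request:
nudge_tcp:
  moves: {"rows": [[-1,0,0,0],[-2,0,0,0],[-2,0,0,0],[-2,0,0,0],[-2,0,0,0]]}

```text
time: 10.25
eef_pos: [563.7, 104.6, 50.5]
ee_rot: [-3.139, -0.004, -1.954]
ft_force: [-5.2, -15.0, 12.8]
width: 10.0
grip_force: 62.3
```

```bash
python3 f.py
```

```text
t 10.25 tray F [-10.6066049  -11.77661883] Fz 12.843968652892174 torque [-2.66605735  0.88021599 -0.04283578] tcp-tray [-24.13100725 -24.63937645] 50.473187241703386 [-3.13876504 -0.00445593 -1.95408637]
```

Request:
nudge_tcp:
  moves: {"rows": [[-1,0,0,0],[-2,0,0,0],[-2,0,0,0],[-2,0,0,0],[-2,0,0,0]]}

```text
time: 10.75
eef_pos: [563.8, 104.9, 50.6]
ee_rot: [-3.139, -0.007, -1.954]
ft_force: [-7.8, -21.4, 16.2]
width: 9.8
grip_force: 62.8
```

```bash
python3 f.py
```

```text
t 10.75 tray F [-15.47447419 -16.70911546] Fz 16.166728163965168 torque [-3.74264588e+00  1.37905133e+00 -2.13272098e-03] tcp-tray [-23.93463532 -24.3384116 ] 50.55196156026762 [-3.13944099 -0.0071684  -1.95391167]
```

Both rails now push back about 16 N each. I'll add a little downward force so it stays flat, then look.

Request:
nudge_tcp:
  moves: {"rows": [[0,0,1,0],[0,0,2,0],[0,0,3,0],[0,0,3,0],[0,0,3,0],[0,0,3,0],[0,0,3,0]]}

```text
time: 11.45
eef_pos: [564.0, 104.9, 50.3]
ee_rot: [-3.138, -0.007, -1.954]
ft_force: [-13.4, -22.5, 35.8]
width: 10.3
grip_force: 67.0
```

```bash
python3 f.py
```

Run:
```python
from h import *
a=vision.capture('wrist')[130:330,190:390];b=vision.capture('side')[150:260,200:370];c=vision.capture('scene')[160:320,180:350]
f=lambda x:cv2.resize(x,(395,295),interpolation=2)
o=np.vstack([np.hstack([f(a),f(b)]),np.hstack([f(c),f(vision.capture('wrist'))])]);cv2.imwrite('pics/fin.png',o[:,:,::-1])
```

```text
t 11.45 tray F [-21.09538359 -15.55096355] Fz 35.792387546890815 torque [-3.97344453  2.64293629  0.01523482] tcp-tray [-23.78395629 -24.49694216] 50.25111799522286 [-3.13783454 -0.00674057 -1.95371208]
```

View pics/fin.png

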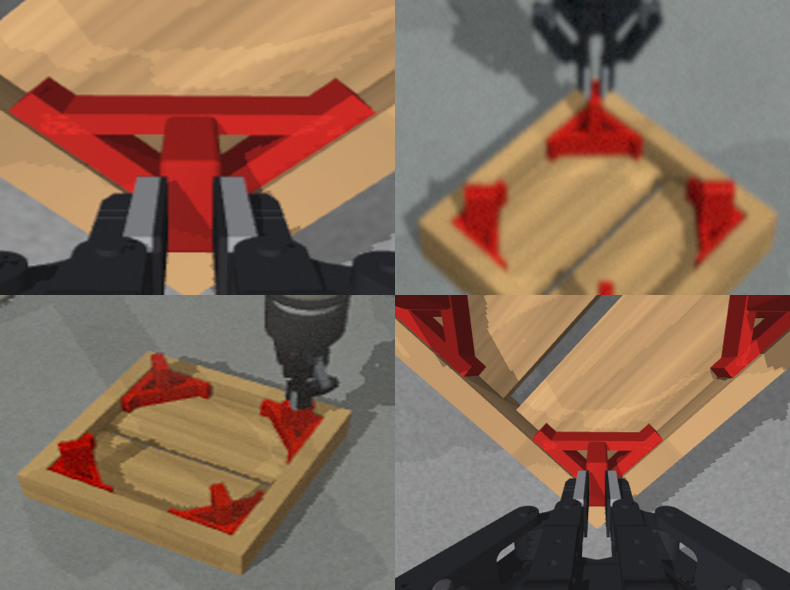

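The pictures show the brace seated flat in the corner, with both flanges running along the rails. I'm balancing the push towards the y rail, settling it and checking yaw and flushness in numbers.

Request:
nudge_tcp:
  moves: {"rows": [[-0.5,0.5,-0.5,0],[-1,1,-1,0],[-1.5,1,-1,0],[-1.5,1,-1,0],[-1.5,1,-1,0],[-1.5,1,-1,0],[-1.5,1,-1,0],[-1.5,1,-1,0]]}

```text
time: 12.45
eef_pos: [564.0, 105.0, 50.4]
ee_rot: [-3.137, -0.009, -1.954]
ft_force: [-10.8, -28.4, 29.2]
width: 10.3
grip_force: 65.5
```

```bash
python3 f.py
```

Run:
```python
from t import *
s=read_state();cm=cam('wrist',s);im=vision.capture('wrist');red=redmask(im)
e=edge(red,(203,236),cm,42,(150,275));g=edge(red,(336,370),cm,42,(150,275));print(cross(e[0],g[0]),e[1:],g[1:])
```

```bash
python3 f.py
```

```text
t 12.45 tray F [-20.9671205  -21.98017268] Fz 29.24615708021641 torque [-5.0285611   2.04457778 -0.07683252] tcp-tray [-23.75616414 -24.36338984] 50.36874005145379 [-3.13702558 -0.00883641 -1.95377313]
[576.7499  136.16797] (np.float32(-66.88506), np.float32(0.09927082), np.float32(0.24047899)) (np.float32(21.801092), np.float32(0.11079757), np.float32(0.25270474))
t 12.5 tray F [-21.9364902  -21.54300392] Fz 29.023983455483535 torque [-5.03532909  2.05267157 -0.01520178] tcp-tray [-23.78027764 -24.37757827] 50.370796050169794 [-3.13703068 -0.00884902 -1.95378764]
```

```bash
python3 -c "
from workcell import manip, vision, finish_job, read_state
print(finish_job())"
```

```text
the job is handed in; nothing more can be done
None
```

I handed the job in at 12.5 s with the red brace set in the empty corner, still gripped and pressing about 21 N against each rail. The arm leans about 0.5° under that push, so the brace may be tilted by up to that much. The jar, screwdriver, flask and clip were not touched.

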